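# Open the cash drawer by its concealed release

### The job

The till has no power, so open the flip-top cash drawer on the coffee bar by hand: feel with the fingertips along the flat metal strip in front of its cover for the unmarked button set in it, and press the button in until the cover springs up. Then push the cover back with the fingers, past upright, until it rests fully open, and let go. Pick nothing up and leave the crockery and the other things where they stand.

Things in the scene. Friction and masses are not known exactly. Their poses are not given: they have to be found in the camera images.
- cashbox: grey flip-top cash drawer screwed to the counter, 230 (x) x 330 (y) x 100 mm high; origin at the centre of its underside, x to its back, y to its left, z up. Its front 67 mm (x -115 to -48) is a fixed housing; behind it (x -46 to 108) is the cover, both tops at z 100 mm. The key lock in front is not used. The dish apart, nothing stands above z 100 mm while it is shut
- strip (a point): centre of the flat aluminium strip, 54 (x) x 150 mm (y), in the housing's top; point on its surface, 1.5 mm below the rim. The release, a plain aluminium button 31 (x) x 43 mm (y) in a 34 x 46 mm opening, face 2 mm below the strip, is centred across the strip (same x) but anywhere from 42 mm left to 42 mm right of this point; its place differs from drawer to drawer
- release (a joint): how far the release button is pressed in, m: 0 out, 0.005 fully in (its face then 7 mm below the strip). It springs back; it takes about 2 N to start moving and 6 N fully in. The cover is let go at about 0.003
- cover (a joint): opening angle of the cover, rad: 0 shut and latched, 1.85 fully open, leaning back on its stop. When let go, springs lift it to about 1.1 in about a second and it waits there; from there it is light to push (about 1.5 N at its edge), and past upright (1.57) it sinks to its stop by its own weight
- hinge (a point): middle of the cover's hinge axis, at the back of the drawer (x 108, z 97 mm in the drawer's frame); the axis runs along the drawer's y
- cover_edge (a point): middle of the cover's free front edge, 154 mm from the hinge axis; it moves with the cover. The cover is a plain sheet 154 mm (x) by 326 mm (y), 5 mm thick, with no handle; when lifted its underside faces the robot
- tip_dish: small white dish, 54 mm across, 18 high, standing on the drawer's front housing at its left end; bystander; origin at the centre of its underside
- mug: white mug with a handle, 82 mm across, 92 high; bystander; origin at the centre of its underside
- tumbler: drinking glass, 68 mm across, 105 high; bystander; origin at the centre of its underside
- sugar_jar: closed white jar, 72 mm across, 115 high; bystander; origin at the centre of its underside
- milk_jug: steel milk jug with a handle, 76 mm across, 100 high; bystander; origin at the centre of its underside
- tamper: coffee tamper, 58 mm across, 87 high; bystander; origin at the centre of its underside
- teaspoon: teaspoon, 150 mm long, lying; bystander; origin at the centre of its underside
- card_reader: black card reader, 160 x 78 x 22 mm, lying; bystander; origin at the centre of its underside

How it is judged (in metres and radians):
On the way, in this order (a step that is already met when the one before it is completed fails the run):
1. the release is pressed in at least 2 mm while the cover is still shut (value of joint release above 0.002 m and value of joint cover below 0.15 rad).
2. the cover has sprung up (value of joint cover above 0.8 rad), for 0.1 s.
3. the cover is pushed back past upright (value of joint cover above 1.6 rad), for 0.1 s.
At the end, for the whole second after the job is handed in: the cover rests fully open (more than 1.75 rad), still, and the release button has sprung back (less than 1 mm in) (value of joint cover above 1.75 rad and velocity of joint cover between -0.1 and 0.1 rad/s and value of joint release below 0.001 m); the robot touches nothing.
It fails at once if a bystander is lifted or moved by more than 20 mm (distance of any of tip_dish, mug, tumbler, sugar_jar, milk_jug, tamper, teaspoon, card_reader from where it was at the start of the episode above 0.02 m).
It also fails if it takes over 58 s, if anything falls off the work surface, if the arm or the gripper's body presses on something with over 40 N, if the wrist force passes 120 N, or if a joint passes its speed limit or range.

### The arm

A 7-joint arm with a two-finger parallel gripper is mounted at the origin on the work surface. World frame = base frame: x ahead of the robot, y to its left, z up, the work surface at z = 0. Lengths are in m, angles in degrees, forces in N, time in s.
With the tool pointing down it reaches from about 0.425 to 0.875 m from the base axis. Payload 4.7 kg.
Tool frame: the origin (TCP) lies at the very end of the fingers, on their centre line; the grasp point (between the pads) lies behind it (env.pinch_z is the z of the grasp point in the tool frame, in m); z points along the fingers, y is the direction in which the jaws open and shut (so a half turn about z gives the same grasp; the last joint's range is limited). The gripper opens to 87 mm and grips with 3 to 60 N. Pads are 19 mm wide; open, the fingers measure 117 mm over their backs; the gripper's body (75 mm by 190 mm) begins 51 mm behind the grasp point.
Start: joints at [-73.104, 18.392, -4.016, 83.108, 1.295, 78.541, -3.26], TCP at [0.18, 0.625, 0.197] pointing down, gripper open.
Joint ranges: [-163.93, 163.93], [-17.29, 119.83], [-79.2, 71.16], [3.27, 140.29], [-89.18, 269.18], [5.43, 117.66], [-154.24, 154.24]. Speed limits (degrees/s): [147.25, 147.25, 180, 180, 180, 180, 180].

### API

Orientations are given as [roll, pitch, yaw] about the fixed x, y, z axes, in that order (R = Rz(yaw) Ry(pitch) Rx(roll)).
In Python, from cell import readout, read_camera, env gives the robot as it stands. The module is installed in compiled form; this text tells all that it offers.
- The arm moves only by the tool servo_tool, never from a script. Its argument "plan" is a list that holds one entry, the list of rows, each a list of 5 numbers: the finger opening in m, from 0 to 0.087, then the shift along the tool's x, y, z in m, then the turn about the tool's z in rad. In form: [[[jaw, x, y, z, yaw], ...]]. A call has 1 to 12 rows; each row is the pose to reach, as a shift and turn from the pose measured when the call began, along the tool's axes at that moment; what a row does not reach only later rows make up. A row lasts 1/12 s, in which the tool goes at most 41.7 mm and 7.16 degrees, less where a joint would pass 70% of its speed; a pose out of reach is approached as far as the arm can. A call with a gripper value outside its range is refused whole. The fingers move at their own pace and stop on an object; "force" is the grip in N (left out, the last holds). Time passes only in rows, so rows that repeat a pose let the fingers close. It gives the time, the measured TCP pose, the force and the opening at its end, in the units of the state.
- readout.get_obs(): the state, without advancing time (a new reading comes with each control period).
- read_camera(name): name is "scene" or "top"; returns a dict with "image" (384x512x3 uint8, red, green, blue), "range_z" (384x512 float32, m along the optical axis (not along the pixel's ray), 0 where there is no reading), "mtx" (3x3 intrinsics, pixels), "camera_from_world" (4x4, takes a point from world to camera coordinates). Camera axes: x right, y up, looking along -z (the intrinsics and any distortion apply to the point x, -y, -z); pixel columns grow to the right and rows downward; lengths in m; the calibration is good to about 2 mm. A picture is of the moment at which its call begins.
- env.sign_off(): hands the job in, once; it reports no verdict.
The state is a dict: "time_s": time; "qpos": joint angles; "joint_velocities": joint speeds; "effort": joint torques, N m; "tool_pos": TCP position; "tool_rot": TCP orientation; "force": force on the tool from outside, world axes, zero at the start; "wrist_torque": the same for the moment, N m; "grip_width": finger opening in m.
Only numpy, scipy, OpenCV 4.12 (cv2) and the standard library are available. Lean on these libraries where they do the work, as an engineer would, in place of code of your own. Each camera call takes 0.05 s, during which the arm holds its last target. There are 200 camera calls.

## Working session

There is one attempt and no reset: what is moved stays moved. The work goes in short steps, Python scripts to look and compute and a tool call to move; the robot and the scene stay as the last step left them, time stands still between calls to the robot, and variables do not carry over. Pictures are saved under pics/ and viewed, about 8 in all and at most 12, crops included, and the job is handed in when it is done.

Besides the shell and the picture viewer there is one more tool, called as a command line: name --argument value ..., lists and objects as JSON in quotes. servo_tool: Moves the arm, as the interface text tells. Its arguments: {"type":"object","properties":{"plan":{"type":"array"},"force":{"type":"number"}},"required":["plan"]}

```bash
mkdir -p pics; cat > h.py <<'E'
import numpy as np, cv2
from cell import readout, read_camera, env
def pts(c):
    z=c["range_z"];h,w=z.shape;K=c["mtx"];u,v=np.meshgrid(np.arange(w),np.arange(h))
    P=np.stack([(u-K[0,2])/K[0,0]*z,-(v-K[1,2])/K[1,1]*z,-z],-1)
    T=np.linalg.inv(c["camera_from_world"]);return P@T[:3,:3].T+T[:3,3]
E
python3 - <<'E'
from h import *
o=readout.get_obs();print({k:np.round(v,3) for k,v in o.items()},env.pinch_z)
for n in("scene","top"):
    c=read_camera(n);np.savez(n+".npz",**c);cv2.imwrite(f"pics/{n}0.png",cv2.cvtColor(c["image"],cv2.COLOR_RGB2BGR))
    print(n,np.linalg.inv(c["camera_from_world"]).round(3).tolist(),c["mtx"].tolist())
    P=pts(c);m=(abs(P[...,2]-.1)<.006)&(c["range_z"]>0)
    k,l,s,_=cv2.connectedComponentsWithStats(m.astype(np.uint8));i=1+s[1:,4].argmax();q=P[l==i][:,:2].astype(np.float32)
    print(s[i],cv2.minAreaRect(q),np.median(P[l==i][:,2]))
E
```

```text
{'time_s': np.float64(0.0), 'qpos': array([-73.105,  18.439,  -4.016,  83.175,   1.294,  78.542,  -3.261]), 'joint_velocities': array([-0.025,  0.106, -0.048, -0.   ,  0.046,  0.035, -0.014]), 'effort': array([-1.0000e-03, -4.9130e+01, -4.0400e-01, -3.1252e+01, -6.4000e-02,
        4.4000e-02,  0.0000e+00]), 'tool_pos': array([0.18 , 0.624, 0.196]), 'tool_rot': array([-1.79890e+02,  5.00000e-03,  1.63915e+02]), 'force': array([-0.086,  0.171,  0.342]), 'wrist_torque': array([-0.01 , -0.024, -0.01 ]), 'grip_width': np.float64(0.087)} -0.0187
scene [[-0.262, -0.585, 0.768, 1.363], [0.965, -0.15, 0.215, 0.261], [-0.01, 0.797, 0.604, 0.722], [0.0, 0.0, 0.0, 1.0]] [[409.9148670842914, 0.0, 253.88397887554046], [0.0, 409.9148670842914, 200.00829161215935], [0.0, 0.0, 1.0]]
[ 167  159  152   80 6717] ((0.5509059429168701, 0.006484657526016235), (0.3324967920780182, 0.2315509170293808), 79.54087829589844) 0.099095020618997
top [[-0.0, 0.99, -0.138, 0.455], [-1.0, -0.002, -0.011, 0.043], [-0.012, 0.138, 0.99, 1.028], [0.0, 0.0, 0.0, 1.0]] [[391.05196034358687, 0.0, 254.16695387967482], [0.0, 391.05196034358687, 192.48551553326052], [0.0, 0.0, 1.0]]
[  197   151   151   116 12367] ((0.550074577331543, 0.008013933897018433), (0.3297726511955261, 0.22710463404655457), 79.40721130371094) 0.1003231612585419
```

View pics/top0.png

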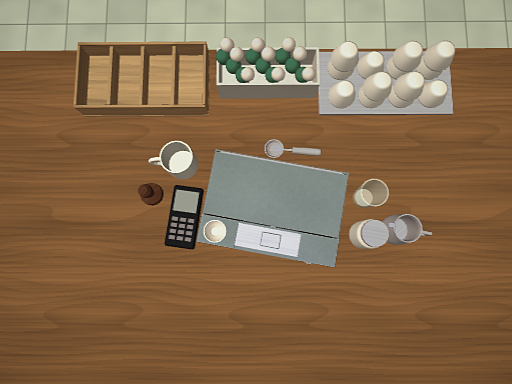

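View pics/scene0.png

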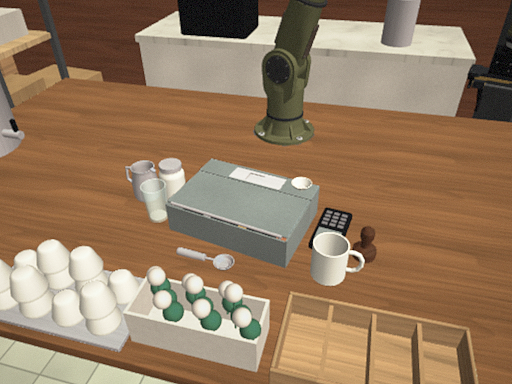

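The top view shows the box rotated about -10°, with the strip at about (268,240), a button-like outline at about (270,240) and the dish at (215,231). The scene view shows the cover clear behind it. Next I'll measure the strip and the outline.

```bash
python3 - <<'E'
from h import *
C=np.array([.5505,.0075]);a=np.deg2rad(-10.5);R=np.array([[np.cos(a),-np.sin(a)],[np.sin(a),np.cos(a)]])
for n in("top","scene"):
    c=dict(np.load(n+".npz"));K=c["mtx"];T=c["camera_from_world"]
    # rectified drawer-frame view of plane z=.0985, 4px/mm: x -115..-48 , y 90..-90
    H=K@np.diag([1,-1,-1])@T[:3,:]  # world->pixel
    H=H[:,[0,1]].tolist(),(H[:,2]*.0985+H[:,3]).tolist()
    H=np.column_stack([np.array(H[0]),H[1]])
    A=np.array([[0,-1/4000,-.040],[-1/4000,0,.120],[0,0,1]]) # px(u,v)->drawer (x,y)
    D=np.eye(3);D[:2,:2]=R;D[:2,2]=C
    im=cv2.warpPerspective(c["image"],H@D@A,(960,340),flags=cv2.INTER_LINEAR|cv2.WARP_INVERSE_MAP)
    g=cv2.cvtColor(im,cv2.COLOR_RGB2GRAY)
    m=((g>195)).astype(np.uint8);k,l,s,ce=cv2.connectedComponentsWithStats(m)
    for i in range(1,k):
        if s[i,4]>1500:print(n,s[i],"drawer x",(-40-(s[i,1]+s[i,3]/2)/4).round(1),"y",(120-(s[i,0]+s[i,2]/2)/4).round(1))
    cv2.imwrite(f"pics/{n}_r.png",cv2.resize(cv2.cvtColor(im,cv2.COLOR_RGB2BGR),(768,272)))
a,b=cv2.imread("pics/top_r.png"),cv2.imread("pics/scene_r.png");cv2.imwrite("pics/r.png",np.vstack([a,b]))
E
```

```text
top [  177    49   599   216 97966] drawer x -79.2 y 0.9
top [    0    67    76   204 11107] drawer x -82.2 y 110.5
top [  416    97   172   122 18200] drawer x -79.5 y -5.5
scene [   178     51    608    218 123671] drawer x -80.0 y -0.5
scene [    0   161   127   179 18919] drawer x -102.6 y 104.1
```

View pics/r.png

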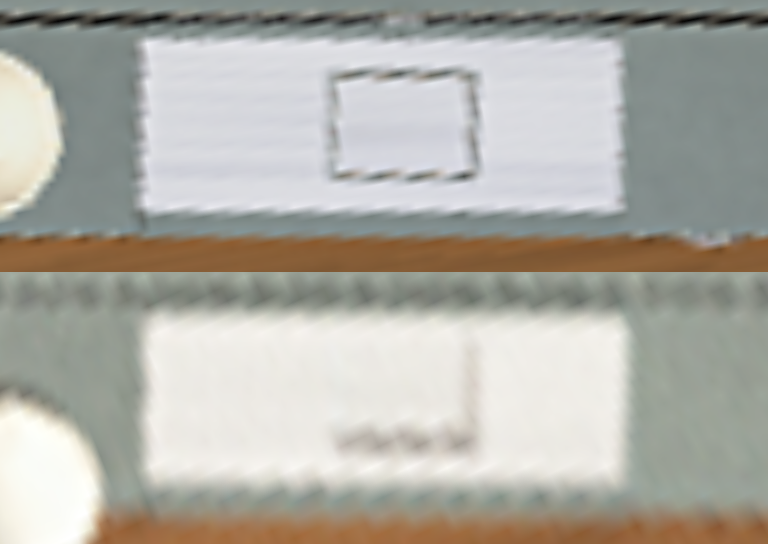

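servo_tool --plan '[[[0,-0.037,-0.019,0,-0.012],[0,-0.073,-0.037,0,-0.025],[0,-0.11,-0.056,0,-0.037],[0,-0.146,-0.074,0,-0.05],[0,-0.183,-0.093,0,-0.06],[0,-0.22,-0.112,0,-0.07],[0,-0.256,-0.13,0,-0.085],[0,-0.293,-0.149,0,-0.0975],[0,-0.308,-0.184,0,-0.0975],[0,-0.324,-0.22,0,-0.0975],[0,-0.339,-0.255,0,-0.0975],[0,-0.355,-0.29,0,-0.0975]]]' --force 20

```text
time_s: 1.1
tool_pos: [0.4405, 0.2449, 0.1961]
tool_rot: [-179.9, -0.1, 169.5]
force: [1.0, 0.5, 1.0]
grip_width: 0.0148
```

servo_tool --plan '[[[0,-0.012,-0.036,0,0],[0,-0.024,-0.073,0,0],[0,-0.036,-0.11,0,0],[0,-0.048,-0.146,0,0],[0,-0.06,-0.182,0,0],[0,-0.0718,-0.2188,0,0],[0,-0.0718,-0.2188,0.02,0],[0,-0.0718,-0.2188,0.045,0],[0,-0.0718,-0.2188,0.07,0],[0,-0.0718,-0.2188,0.08,0],[0,-0.0718,-0.2188,0.08,0],[0,-0.0718,-0.2188,0.08,0]]]'

```text
time_s: 2.1
tool_pos: [0.471, 0.0166, 0.1166]
tool_rot: [-179.8, -0.1, 169.5]
force: [1.2, 0.8, 1.4]
grip_width: 0.0001
```

```bash
python3 - <<'E'
from h import *
o=readout.get_obs();print({k:np.round(o[k],4) for k in("time_s","tool_pos","tool_rot","force","grip_width")})
ims=[cv2.cvtColor(cv2.resize(read_camera(n)["image"][140:290,120:380],None,fx=2,fy=2),cv2.COLOR_RGB2BGR) for n in("top","scene")]
cv2.imwrite("pics/a.png",np.vstack(ims))
E
```

```text
{'time_s': np.float64(2.1), 'tool_pos': array([0.471 , 0.0166, 0.1166]), 'tool_rot': array([-1.798416e+02, -8.360000e-02,  1.695085e+02]), 'force': array([1.212 , 0.8405, 1.3741]), 'grip_width': np.float64(0.0001)}
```

View pics/a.png

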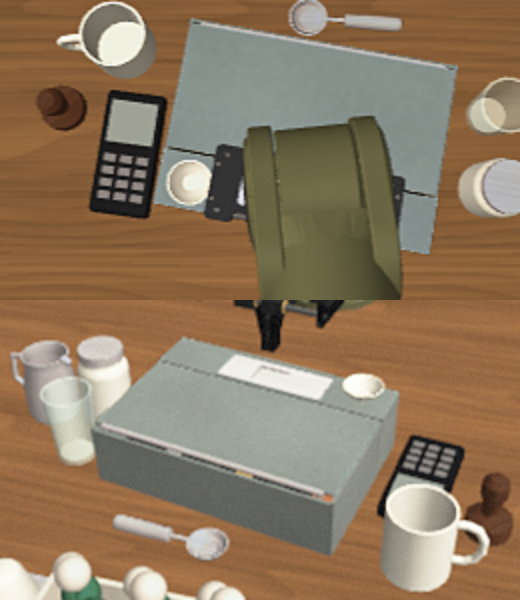

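```bash
python3 - <<'E'
from h import *
for n in("scene","top"):
  c=dict(np.load(n+".npz"))
  for p in([.471,.0166,.1166],[.4712,.0166,.0985]):
    q=np.diag([1,-1,-1,1])@c["camera_from_world"]@np.r_[p,1];q=c["mtx"]@q[:3];print(n,(q[:2]/q[2]).round(1))
E
```

```text
scene [255.2 171.5]
scene [255.3 177.1]
top [270.2 240. ]
top [270. 240.]
```

```bash
python3 - <<'E'
from h import *
c=read_camera("scene");im=cv2.cvtColor(cv2.resize(c["image"][90:200,190:340],None,fx=5,fy=5),cv2.COLOR_RGB2BGR);cv2.imwrite("pics/b.png",im)
P=pts(c);s=P[135:185,245:266];m=(abs(s[...,0]-.471)<.05)&(s[...,2]>.105);q=s[m];print(len(q),q[q[:,2].argsort()][:12].round(3))
E
```

```text
453 [[0.483 0.006 0.143]
 [0.482 0.011 0.143]
 [0.486 0.02  0.144]
 [0.476 0.023 0.144]
 [0.482 0.019 0.145]
 [0.484 0.014 0.145]
 [0.482 0.006 0.145]
 [0.467 0.026 0.146]
 [0.485 0.017 0.146]
 [0.473 0.025 0.146]
 [0.484 0.022 0.146]
 [0.482 0.016 0.147]]
```

View pics/b.png

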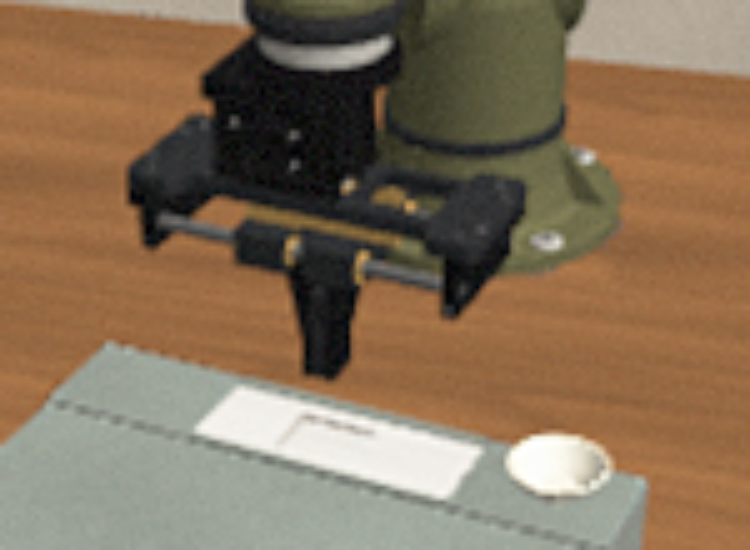

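Fingers are closed and centred over the outline, but depth puts the tip about 25 mm higher than the stated TCP. I'll feel downwards gently.

servo_tool --plan '[[[0,0,0,0.005,0],[0,0,0,0.01,0],[0,0,0,0.014,0],[0,0,0,0.017,0],[0,0,0,0.018,0],[0,0,0,0.019,0],[0,0,0,0.019,0]]]'

```text
time_s: 2.83
tool_pos: [0.4722, 0.0168, 0.0988]
tool_rot: [-179.9, 0.1, 169.5]
force: [1.0, 0.8, -0.6]
grip_width: 0.0005
```

servo_tool --plan '[[[0,0,0,0.001,0],[0,0,0,0.002,0],[0,0,0,0.003,0],[0,0,0,0.004,0],[0,0,0,0.004,0]]]'

```text
time_s: 3.25
tool_pos: [0.472, 0.0167, 0.0946]
tool_rot: [-179.9, 0.1, 169.5]
force: [-0.9, 0.9, 0.8]
grip_width: 0.0004
```

```bash
python3 - <<'E'
from h import *
for i in range(4):
    o=readout.get_obs();print(o["time_s"],o["tool_pos"].round(4),o["force"].round(2),o["wrist_torque"].round(2))
    c=read_camera("scene")
im=cv2.cvtColor(cv2.resize(c["image"][90:200,190:340],None,fx=5,fy=5),cv2.COLOR_RGB2BGR);cv2.imwrite("pics/c.png",im)
P=pts(c);s=P[135:190,245:266];m=(abs(s[...,0]-.471)<.05)&(s[...,2]>.105);q=s[m];print(np.percentile(q[:,2],[0,1,3]).round(3))
E
```

```text
3.25 [0.472  0.0167 0.0946] [-0.9   0.9   0.81] [-0.05  0.04  0.04]
3.3 [0.4721 0.0167 0.0947] [-0.12  0.43  0.84] [-0.02 -0.02  0.03]
3.35 [0.4722 0.0167 0.0948] [ 0.59  0.22 -0.71] [ 0.01 -0.03 -0.01]
3.4 [0.4722 0.0168 0.0948] [ 1.39  0.33 -0.6 ] [-0.    0.04 -0.03]
[0.118 0.122 0.125]
```

No contact yet (force noise about 1 N), and depth puts the tip at about 0.118. I'll keep feeling down.

servo_tool --plan '[[[0,0,0,0.0015,0],[0,0,0,0.003,0],[0,0,0,0.0045,0],[0,0,0,0.006,0],[0,0,0,0.0075,0],[0,0,0,0.009,0],[0,0,0,0.01,0],[0,0,0,0.011,0],[0,0,0,0.012,0],[0,0,0,0.012,0]]]'

```text
time_s: 4.28
tool_pos: [0.4721, 0.0167, 0.0826]
tool_rot: [-179.9, 0.1, 169.5]
force: [-0.5, 0.6, -0.4]
grip_width: 0.0006
```

```bash
python3 - <<'E'
from h import *
for i in range(4):
    o=readout.get_obs();print(o["time_s"],o["tool_pos"].round(4),o["force"].round(2))
    c=read_camera("scene")
cv2.imwrite("pics/c.png",cv2.cvtColor(cv2.resize(c["image"][90:200,190:340],None,fx=5,fy=5),cv2.COLOR_RGB2BGR))
P=pts(c);s=P[135:190,245:266];m=(abs(s[...,0]-.471)<.05)&(s[...,2]>.105);q=s[m];print(np.percentile(q[:,2],[0,1,3]).round(3))
E
```

```text
4.2833 [0.4721 0.0167 0.0826] [-0.47  0.56 -0.37]
4.3333 [0.4722 0.0167 0.0827] [-0.16  0.56  0.51]
4.3833 [0.4722 0.0167 0.0828] [0.31 0.73 0.2 ]
4.4333 [0.4723 0.0168 0.0829] [ 0.41 -0.04  0.42]
[0.108 0.111 0.114]
```

View pics/c.png

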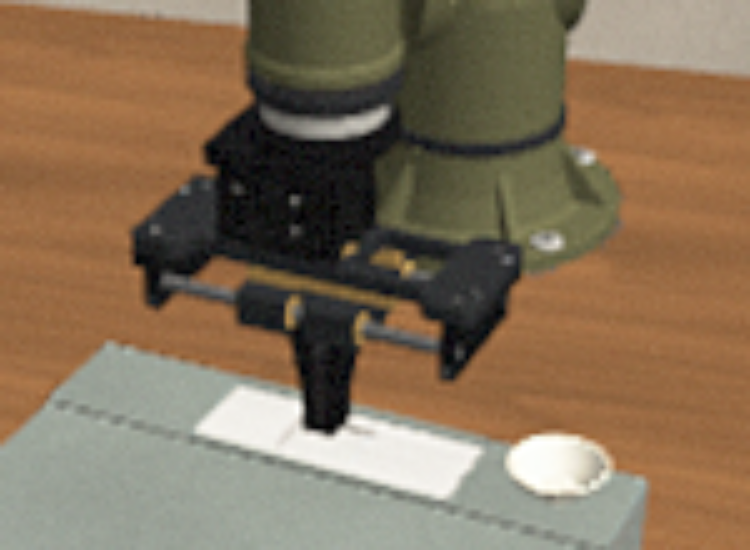

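servo_tool --plan '[[[0,0,0,0.001,0],[0,0,0,0.002,0],[0,0,0,0.003,0],[0,0,0,0.004,0],[0,0,0,0.005,0],[0,0,0,0.006,0],[0,0,0,0.007,0],[0,0,0,0.007,0]]]'

```text
time_s: 5.15
tool_pos: [0.4721, 0.0167, 0.0756]
tool_rot: [-179.9, 0.1, 169.5]
force: [0.1, 0.8, 0.3]
grip_width: 0.0002
```

```bash
cat > s.py <<'E'
from h import *
for i in range(4):
    o=readout.get_obs();print(o["time_s"],o["tool_pos"].round(4),o["force"].round(2))
    c=read_camera("scene")
# cover points: drawer frame
P=pts(c);C=np.array([.5505,.0075]);a=np.deg2rad(-10.5);R=np.array([[np.cos(a),-np.sin(a)],[np.sin(a),np.cos(a)]])
q=P[c["range_z"]>0];d=(q[:,:2]-C)@R;k=(abs(d[:,1])<.15)&(d[:,0]>-.03)&(d[:,0]<.25)&(q[:,2]>.05)
z=q[k,2];print("cover z pct",np.percentile(z,[5,50,95]).round(3))
E
python3 s.py
```

```text
5.15 [0.4721 0.0167 0.0756] [0.1  0.83 0.35]
5.2 [0.4722 0.0167 0.0758] [0.04 0.26 0.19]
5.25 [0.4723 0.0167 0.0758] [-0.26  0.99 -0.26]
5.3 [0.4723 0.0167 0.0759] [ 0.91 -0.64 -0.04]
cover z pct [0.059 0.099 0.101]
```

servo_tool --plan '[[[0,0,0,0.001,0],[0,0,0,0.002,0],[0,0,0,0.003,0],[0,0,0,0.004,0],[0,0,0,0.004,0]]]'

```text
time_s: 5.77
tool_pos: [0.4722, 0.0167, 0.0717]
tool_rot: [-179.9, 0.1, 169.5]
force: [0.8, -0.4, -0.4]
grip_width: 0.0003
```

```bash
python3 s.py
```

```text
5.7667 [0.4722 0.0167 0.0717] [ 0.79 -0.37 -0.44]
5.8167 [0.4722 0.0167 0.0718] [-0.11  0.18  0.14]
5.8667 [0.4723 0.0167 0.0718] [-0.22 -0.49 -0.02]
5.9167 [0.4723 0.0167 0.0719] [-0.54  0.66 -0.3 ]
cover z pct [0.059 0.099 0.101]
```

servo_tool --plan '[[[0,0,0,0.001,0],[0,0,0,0.002,0],[0,0,0,0.003,0],[0,0,0,0.003,0]]]'

```text
time_s: 6.3
tool_pos: [0.4726, 0.0168, 0.0691]
tool_rot: [-179.9, 0.1, 169.5]
force: [-0.4, 0.2, -0.5]
grip_width: 0.0005
```

```bash
python3 s.py
```

```text
6.3 [0.4726 0.0168 0.0691] [-0.41  0.16 -0.55]
6.35 [0.4725 0.0167 0.0689] [-0.38  0.56  0.26]
6.4 [0.4725 0.0167 0.0688] [-0.76 -0.09  1.17]
6.45 [0.4725 0.0167 0.0688] [0.19 0.13 0.77]
cover z pct [0.059 0.1   0.104]
```

servo_tool --plan '[[[0,0,0,0.001,0],[0,0,0,0.002,0],[0,0,0,0.003,0],[0,0,0,0.003,0]]]'

```text
time_s: 6.83
tool_pos: [0.4725, 0.0167, 0.0664]
tool_rot: [-179.9, 0.1, 169.5]
force: [-2.4, 0.4, 7.5]
grip_width: 0.0006
```

```bash
python3 s.py; python3 - <<'E'
import sys;sys.path.insert(0,'.')
from h import *
c=read_camera("scene");cv2.imwrite("pics/d.png",cv2.cvtColor(cv2.resize(c["image"][90:240,150:350],None,fx=4,fy=4),cv2.COLOR_RGB2BGR))
E
```

```text
6.8333 [0.4725 0.0167 0.0664] [-2.42  0.41  7.54]
6.8833 [0.4726 0.0167 0.0664] [-2.79  0.63  7.6 ]
6.9333 [0.4725 0.0168 0.0664] [-3.42  0.36  7.86]
6.9833 [0.4725 0.0167 0.0664] [-2.32 -1.1   7.07]
cover z pct [0.063 0.136 0.192]
```

View pics/d.png

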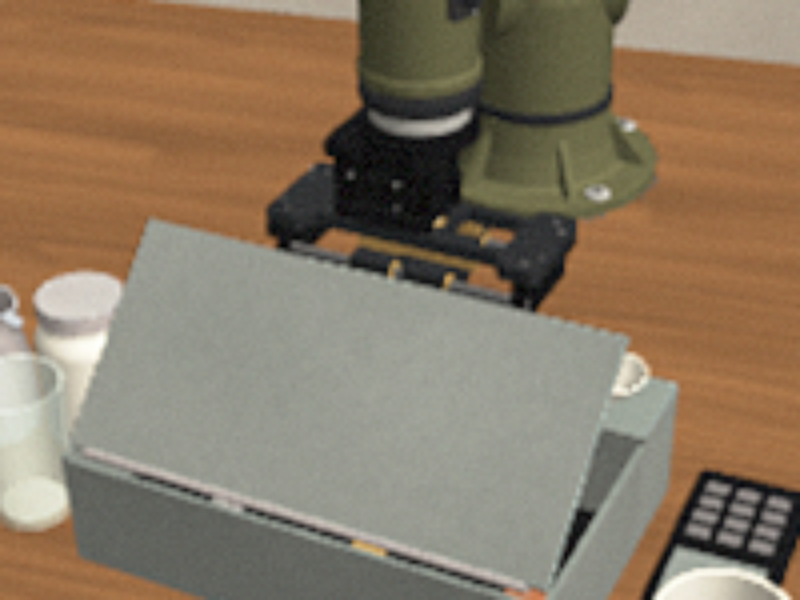

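The button went in at 7.5 N and the cover is rising. The picture shows it at about 0.7 rad, with its edge close to the gripper. I'll lift off and back away.

servo_tool --plan '[[[0,0.0,0,-0.006,0],[0,0.002,0,-0.014,0],[0,0.012,0,-0.025,0],[0,0.025,0,-0.04,0],[0,0.035,0,-0.06,0],[0,0.035,0,-0.08,0],[0,0.035,0,-0.1,0],[0,0.035,0,-0.119,0],[0,0.035,0,-0.119,0],[0,0.035,0,-0.119,0]]]'

```text
time_s: 7.92
tool_pos: [0.4384, 0.0234, 0.1863]
tool_rot: [180.0, 0.2, 169.5]
force: [0.7, 0.6, -1.0]
grip_width: 0.0004
```

```bash
python3 s.py; python3 - <<'E'
from h import *
a=read_camera("scene");b=read_camera("top")
cv2.imwrite("pics/e.png",cv2.cvtColor(np.vstack([cv2.resize(c["image"][90:250,110:360],None,fx=1.8,fy=1.8) for c in(a,b)]),cv2.COLOR_RGB2BGR))
C=np.array([.5505,.0075]);t=np.deg2rad(-10.5);R=np.array([[np.cos(t),-np.sin(t)],[np.sin(t),np.cos(t)]])
P=pts(a);q=P[a["range_z"]>0];d=(q[:,:2]-C)@R
for y in(-.1,.1):
  k=(abs(d[:,1]-y)<.03)&(d[:,0]>-.03)&(d[:,0]<.13)&(q[:,2]>.11)&(q[:,2]<.27)
  x,z=d[k,0],q[k,2];p=np.polyfit(z,x,1);print("angle",np.pi/2+np.arctan(p[0]),z.max(),len(z))
E
```

```text
7.9167 [0.4384 0.0234 0.1863] [ 0.73  0.61 -0.99]
7.9667 [0.4377 0.0233 0.1852] [ 0.94  0.76 -0.14]
8.0167 [0.4372 0.0232 0.1845] [-0.63  0.75  0.39]
8.0667 [0.4371 0.0232 0.1842] [-0.67 -0.51 -0.13]
cover z pct [0.063 0.154 0.227]
angle 1.0927435242540353 0.23546570003344708 1242
angle 1.0936455752008611 0.23518376955473286 1543
```

View pics/e.png

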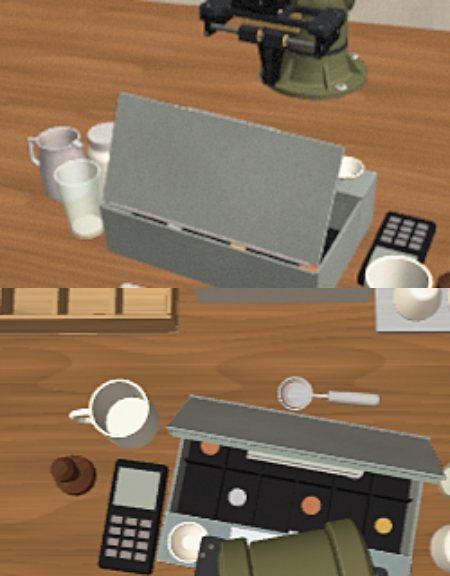

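Button released and the cover waits at 1.09 rad (edge at z 0.235). Now I'll push it back.

servo_tool --plan '[[[0,-0.03,0,0,0],[0,-0.06,0,0,0],[0,-0.09,0,0,0],[0,-0.115,0,0,0],[0,-0.13,0,0,0],[0,-0.14,0,0,0],[0,-0.148,0,0,0],[0,-0.156,0,0,0],[0,-0.164,0,0,0],[0,-0.172,0,0,0],[0,-0.18,0,0,0],[0,-0.188,0,0,0]]]'

```text
time_s: 9.22
tool_pos: [0.6229, -0.0112, 0.1846]
tool_rot: [-179.9, 0.0, 169.5]
force: [-0.5, 0.4, 0.3]
grip_width: 0.0005
```

servo_tool --plan '[[[0,-0.008,0,0,0],[0,-0.016,0,0,0],[0,-0.024,0,0,0],[0,-0.032,0,0,0],[0,-0.038,0,0,0],[0,-0.042,0,0,0],[0,-0.042,0,0,0],[0,-0.042,0,0,0]]]'

```text
time_s: 9.88
tool_pos: [0.6642, -0.019, 0.1844]
tool_rot: [-179.9, 0.0, 169.5]
force: [0.5, -0.5, -0.6]
grip_width: 0.0006
```

```bash
cat > ang.py <<'E'
from h import *
o=readout.get_obs();print(o["time_s"],o["tool_pos"].round(4),o["force"].round(2))
C=np.array([.5505,.0075]);t=np.deg2rad(-10.5);R=np.array([[np.cos(t),-np.sin(t)],[np.sin(t),np.cos(t)]])
a=read_camera("scene");P=pts(a);q=P[a["range_z"]>0];d=(q[:,:2]-C)@R
for y in(-.12,.12):
  k=(abs(d[:,1]-y)<.025)&(d[:,0]>.06)&(d[:,0]<.18)&(q[:,2]>.12)&(q[:,2]<.27)
  x,z=d[k,0],q[k,2];p=np.polyfit(z,x,1);print("angle",np.pi/2+np.arctan(p[0]),z.max(),len(z))
E
python3 ang.py
```

```text
9.8833 [ 0.6642 -0.019   0.1844] [ 0.5  -0.55 -0.56]
angle 1.8253144819340261 0.24646381891109542 633
angle 1.8346908061608993 0.24630221974311078 848
```

The cover is at about 1.83 rad, on its stop. I'll withdraw.

servo_tool --plan '[[[0,0.02,0,0,0],[0,0.05,0,0,0],[0,0.08,0,0,0],[0,0.11,0,-0.01,0],[0,0.14,0,-0.03,0],[0,0.17,0,-0.05,0],[0,0.2,0,-0.07,0],[0,0.2,0,-0.08,0],[0,0.2,0,-0.08,0],[0,0.2,0,-0.08,0],[0,0.2,0,-0.08,0],[0,0.2,0,-0.08,0]]]'

```text
time_s: 10.93
tool_pos: [0.4674, 0.0173, 0.263]
tool_rot: [-179.8, -0.1, 169.5]
force: [0.5, 0.1, -0.5]
grip_width: 0.0006
```

```bash
python3 ang.py; python3 ang.py; python3 - <<'E'
from h import *
a=read_camera("scene");b=read_camera("top")
cv2.imwrite("pics/f.png",cv2.cvtColor(np.vstack([cv2.resize(c["image"][90:270,110:430],None,fx=1.6,fy=1.6) for c in(a,b)]),cv2.COLOR_RGB2BGR))
E
```

```text
10.9333 [0.4674 0.0173 0.263 ] [ 0.46  0.1  -0.49]
angle 1.8237426075036165 0.24593096238978096 636
angle 1.833573665053474 0.24621939849183871 847
10.9833 [0.4674 0.0173 0.263 ] [0.15 0.14 0.29]
angle 1.8227964610004794 0.24644936438688286 636
angle 1.8293104802759395 0.24563160787421817 849
```

View pics/f.png

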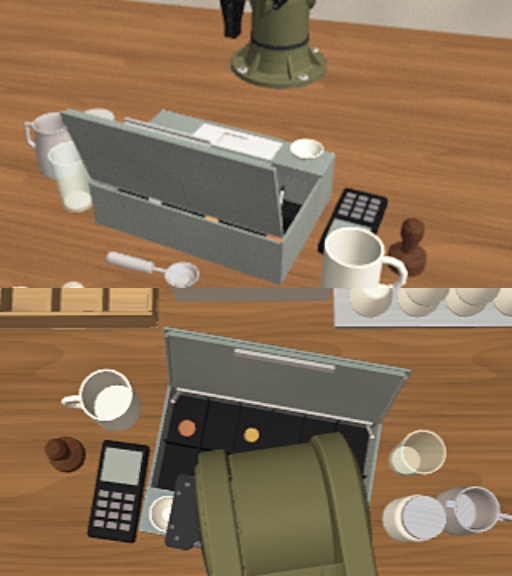

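The cover leans back past upright on its stop, the gripper is clear above the box, and the dish and the other things are where they were.

```bash
python3 -c "from cell import env; print(env.sign_off())"
```

```text
the job is handed in; nothing more can be done
None
```

The drawer is open, and I handed the job in at about 11 s of the 58 s allowed; no verdict is reported.

- **Release:** I found the button's outline in both camera views, about 6 mm right of the strip's centre. I pressed it with the closed fingertips at about 7.5 N, and the cover sprang up to 1.09 rad.
- **Cover:** I pushed it back past upright and withdrew. The last two depth checks, with the arm clear, gave 1.82–1.83 rad with no change between them, so it rests at or close to its 1.85 stop.
- **Surroundings:** The force reading was near zero. The dish, the crockery and the other things looked unmoved in the last picture, but I did not measure them.
- **Button:** I did not measure its spring-back directly. The fingers had left it well before hand-in.

**Checks that disagreed:**
- **Fingertip height:** the fingertips were really about 25 mm higher than the reported TCP. The camera depth showed this, and the press confirmed it: contact came at a TCP height of about 0.067 m, where about 0.095 m was expected. I felt down slowly because of it.
- **Sideways force:** a force of 2–3 N showed during the press, perhaps from the rising cover's edge brushing the gripper. It was gone once I lifted off.

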